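Deburr a V-block on the floating stone and hold it over the inspection camera

ROBOT

A 7-joint arm with a two-finger parallel gripper is mounted at the origin on a cart in front of the work surface, level with it; the furniture and walls round the work are solid. World frame = base frame: x ahead of the robot, y to its left, z up, the work surface at z = 0. Lengths are in m, angles in degrees, forces in N, time in s.
With the tool pointing down it reaches from about 0.35 to 0.9 m from the base axis. Payload 8.1 kg.
Tool frame: the origin (TCP) lies midway between the tips of the shut fingers; the grasp point (between the pads) lies grip_point_offset behind it (grip_point_offset is the distance from the TCP to the grasp point, in m); z points along the fingers, y is the direction in which the jaws open and shut (so a half turn about z gives the same grasp; the last joint's range is limited). The gripper opens to 92 mm and grips with 3 to 60 N. Pads are 19 mm wide; open, the fingers measure 130 mm over their backs; the gripper's body (75 mm by 190 mm) begins 47 mm behind the grasp point.
Start: joints at [59.439, 24.895, 1.432, 90.138, -0.665, 64.973, -4.303], TCP at [0.261, -0.568, 0.227] pointing down, gripper open.
Joint ranges: [-149.89, 149.89], [-25.12, 119.58], [-72.63, 75.52], [4.76, 147.25], [-75.54, 255.54], [6.69, 114.76], [-157.13, 157.13]. Speed limits (degrees/s): [127.2, 127.2, 172.46, 172.46, 180, 180, 180].

INTERFACE

Orientations are given as [roll, pitch, yaw] about the fixed x, y, z axes, in that order (R = Rz(yaw) Ry(pitch) Rx(roll)).
In Python, from workcell import * gives the robot as it stands.
- The arm moves only by the tool drive_tool, never from a script. Its arguments are lists of equal length, an entry for each row: "xyz": the shift along the world's x, y, z in cm, a list of three; "turn": the turn, a rotation vector about the world's x, y, z in degrees, a list of three; "gripper": the finger opening in cm, from 0 to 9.18. In form: {"xyz": [[x, y, z], ...], "turn": [[ax, ay, az], ...], "gripper": [gripper, ...]}. A call has 1 to 20 rows; each row is the pose to reach, as a shift and turn from the pose commanded when the call began; what a row does not reach only later rows make up. A row lasts 1/8 s, in which the tool goes at most 62.5 mm and 10.7 degrees, less where a joint would pass 70% of its speed; a pose out of reach is approached as far as the arm can. A call with a gripper value outside its range is refused whole. The fingers move at their own pace and stop on an object; "force" is the grip in N (left out, the last holds). Time passes only in rows, so rows that repeat a pose let the fingers close. It gives the time, the measured TCP pose, the force and the opening at its end, in the units of the state.
- get_state(): the state, without advancing time (a new reading comes with each control period).
- capture(name): name is "side" or "top" or "wrist"; returns the picture (480x640x3 uint8, red, green, blue); there is no depth.
- get_calibration(name): a dict with "fx", "fy", "cx", "cy" (pixels), "world_from_camera" (4x4, takes a point from camera to world coordinates). Camera axes: x right, y down, z forward; pixel columns grow to the right and rows downward; lengths in m; the calibration is good to about 2 mm. The wrist camera is an equidistant fisheye: a pixel r from the principal point sees the ray r / f radians off the axis. A picture is of the moment at which its call begins: read the wrist's pose just before it. get_calibration takes no time and is no camera call; for the wrist camera it gives the pose at the moment of the call.
- hand_in(): hands the job in, once; it reports no verdict.
The state is a dict: "t": time; "q": joint angles; "dq": joint speeds; "tau": joint torques, N m; "ee_pos": TCP position; "ee_rot": TCP orientation; "wrist_force": force on the tool from outside, world axes, zero at the start; "moment": the same for the moment, N m; "finger_gap": finger opening in m.
Only numpy, scipy, OpenCV 4.12 (cv2) and the standard library are available. Lean on these libraries where they do the work, as an engineer would, in place of code of your own. Each camera call takes 0.05 s, during which the arm holds its last target.

TASK

Pick up the steel V-block, set its underside flat on the long stone at the end with the yellow stripe, and draw it in one unbroken stroke along the middle of the stone to the other end, pressing gently so that the stone stays sunk about 4 mm on its springs and never reaches its stop. Then lift the block clear at that end and finish still holding it, level and still, centred over the lens of the small black upward-looking camera with its underside about 10 cm above the lens. Leave the other things on the desk where they are.

Things in the scene. Friction and masses are not known exactly. Their poses are not given: they have to be found in the camera images.
- vblock_center (a point): centre of the ground steel V-block, a bright grey block 45 mm long (its x), 40 mm wide (its y), 36 mm high, about 0.32 kg (true mass 0.7 to 1.1 times that); it stands upright on the desk, the V groove on top runs along x. The point is half-way up, 18 mm above its underside. Its two side faces (40 mm apart, normal to y) are full flat faces and good to grip from above.
- stone_start (a point): start of the stroke: point on the top face of the stone, on its long centre line, 35 mm from the end with the yellow stripe; the block's centre goes above it first. The stone is a brick-red slab 170 mm long (x), 66 mm wide (y), its top 34 mm above the desk, in a low grey frame 190 x 86 mm whose rim is 20 mm high. x points along the stone from the yellow end to the plain end, z up.
- stone_middle (a point): middle of the stone's top face, 50 mm along x from stone_start; same axes. The point sinks with the stone.
- stone_finish (a point): end of the stroke: point on the stone's top face 100 mm along x from stone_start, 35 mm from the plain end; same axes.
- stone (a joint): how far the stone has sunk on its springs, m: 0 free, 0.010 at its stop. It starts to sink at 1.2 N and then yields 1 mm per 1.2 N (4 mm at about 6 N in all, the block's weight included).
- camera_lens (a point): centre of the lens on top of the inspection camera, a fixed black box 64 x 64 mm with a white ring, which looks straight up; the lens is 40 mm above the desk. z up.
- ring_gauge: bystander: steel ring gauge, 46 mm across, 16 mm high; origin at the centre of its underside
- micrometer: bystander: micrometer lying flat, 51 x 126 x 19 mm; origin at the centre of its underside
- plug_gauge: bystander: plug gauge with a black handle lying flat, 18 x 108 x 16 mm (long side y); origin at the centre of its underside
- sample_dish: bystander: round glass dish 64 mm across, 14 mm high; origin at the centre of its underside
There are look-alikes about, which are no part of the job. What is shaped like the part that bears vblock_center but purple or turquoise is not meant.

How it is judged (in metres and radians):
On the way, in this order (a step that is already met when the one before it is completed fails the run):
1. the block, held flat, presses the stone down at its yellow-striped end (value of joint stone above 0.002 m and angle between vblock_center's own z axis and vertical below 0.15 rad and contact force between the fingers and v_block above 1 N and contact force between v_block and stone above 1 N and y of vblock_center in the frame of stone_middle between -0.022 and 0.022 m and x of vblock_center in the frame of stone_middle between -0.07 and -0.035 m), for 0.1 s.
2. the block, still held flat, presses the stone down at its middle (value of joint stone above 0.002 m and angle between vblock_center's own z axis and vertical below 0.15 rad and contact force between the fingers and v_block above 1 N and contact force between v_block and stone above 1 N and y of vblock_center in the frame of stone_middle between -0.022 and 0.022 m and x of vblock_center in the frame of stone_middle between -0.012 and 0.012 m), for 0.05 s.
3. the block, still held flat, presses the stone down at its plain end (value of joint stone above 0.002 m and angle between vblock_center's own z axis and vertical below 0.15 rad and contact force between the fingers and v_block above 1 N and contact force between v_block and stone above 1 N and y of vblock_center in the frame of stone_middle between -0.022 and 0.022 m and x of vblock_center in the frame of stone_middle between 0.035 and 0.07 m), for 0.1 s.
At the end, for the whole second after the job is handed in: The block is still gripped and at rest in the air, touching neither stone nor camera: its centre within 20 mm of the lens axis, its underside 65 to 140 mm above the lens, its top level within 0.12 rad (horizontal distance between vblock_center and camera_lens below 0.02 m and z of vblock_center in the frame of camera_lens between 0.083 and 0.158 m and angle between vblock_center's own z axis and vertical below 0.12 rad and linear speed of v_block below 0.02 m/s and angular speed of v_block below 0.15 rad/s and contact force between the fingers and v_block above 1 N and contact force between v_block and stone below 0.1 N and contact force between v_block and inspection_camera below 0.1 N); the arm keeps its last pose, push and grip.
It fails at once if the stone is pressed to its stop (more than 9.5 mm) (value of joint stone above 0.0095 m).
It fails at once if the block hovers close over the middle of the stone, lifted 4 to 25 mm off it, in place of an unbroken stroke (x of vblock_center in the frame of stone_middle between -0.02 and 0.02 m and y of vblock_center in the frame of stone_middle between -0.03 and 0.03 m and z of vblock_center in the frame of stone_middle between 0.022 and 0.043 m).
It fails at once if the ring gauge, micrometer, plug gauge or glass dish is pushed more than 15 mm away (distance of any of ring_gauge, micrometer, plug_gauge, sample_dish from where it was at the start of the episode above 0.015 m).
It also fails if it takes over 53 s, if anything falls off the work surface, if the arm or the gripper's body presses on something with over 40 N, if the wrist force passes 120 N, or if a joint passes its speed limit or range.

## Working session

There is one attempt and no reset: what is moved stays moved. The work goes in short steps, Python scripts to look and compute and a tool call to move; the robot and the scene stay as the last step left them, time stands still between calls to the robot, and variables do not carry over. Pictures are saved under pics/ and viewed, and the job is handed in when it is done.

Besides the shell and the picture viewer there is one more tool, called after "Request:" as a command line: name --argument value ..., lists and objects as JSON in quotes. drive_tool: Moves the arm, as the interface text tells. Its arguments: {"type":"object","properties":{"xyz":{"type":"array"},"turn":{"type":"array"},"gripper":{"type":"array"},"force":{"type":"number"}},"required":["xyz","turn","gripper"]}

```bash
ls; mkdir -p pics
python3 - <<'E'
from workcell import *
import cv2
print(get_state())
for n in ("side","top","wrist"):
    c=get_calibration(n); print(n,c)
    cv2.imwrite(f"pics/{n}0.png",capture(n)[:,:,::-1])
E
```

```text
pics
{'t': 0.0, 'q': array([59.43791554, 24.93749813,  1.42857575, 90.19071531, -0.66488003,
       64.97168319, -4.30121628]), 'dq': array([-0.00273221, -0.05284573, -0.11759805, -0.04698647, -0.02352033,
        0.05084841, -0.09039215]), 'tau': array([ 1.63637287e-03, -6.67855811e+01,  9.86422822e-01, -3.14455068e+01,
       -6.02189591e-02,  4.30214975e-02,  1.81985183e-04]), 'ee_pos': array([ 0.26075601, -0.56743412,  0.22592226]), 'ee_rot': array([-1.79908676e+02,  7.15351549e-03,  2.46831773e+01]), 'wrist_force': array([ 0.38383008, -0.37147402,  0.35366722]), 'moment': array([0.02454798, 0.00646201, 0.0102499 ]), 'finger_gap': 0.0915871022796261}
side {'fx': 578.2706645883716, 'fy': 578.2706645883716, 'cx': 324.5378836527656, 'cy': 237.51605596694623, 'world_from_camera': array([[-0.92432036, -0.23437208,  0.30116705,  0.1292106 ],
       [-0.38124465,  0.53224713, -0.75588723,  1.11979885],
       [ 0.01686357, -0.81350029, -0.58131996,  0.95740668],
       [ 0.        ,  0.        ,  0.        ,  1.        ]])}
top {'fx': 623.4445971763316, 'fy': 623.4445971763316, 'cx': 321.8268235337117, 'cy': 239.24001399751003, 'world_from_camera': array([[-0.0147515 , -0.99244368,  0.1218111 ,  0.43862388],
       [-0.99988847,  0.01435741, -0.00411242, -0.04870506],
       [ 0.00233245, -0.12185818, -0.99254478,  1.40229272],
       [ 0.        ,  0.        ,  0.        ,  1.        ]])}
wrist {'fx': 371.64829954431775, 'fy': 371.64829954431775, 'cx': 323.8575667482295, 'cy': 242.16150586000063, 'world_from_camera': array([[ 0.41722004, -0.86550294, -0.27718604,  0.33623765],
       [-0.90880389, -0.39791311, -0.12546172, -0.53246813],
       [-0.00170847,  0.3042529 , -0.95258976,  0.38356658],
       [ 0.        ,  0.        ,  0.        ,  1.        ]])}
```

View pics/top0.png

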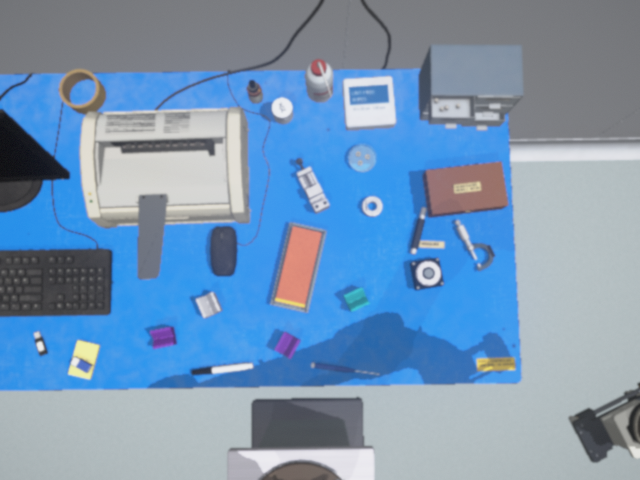

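View pics/side0.png

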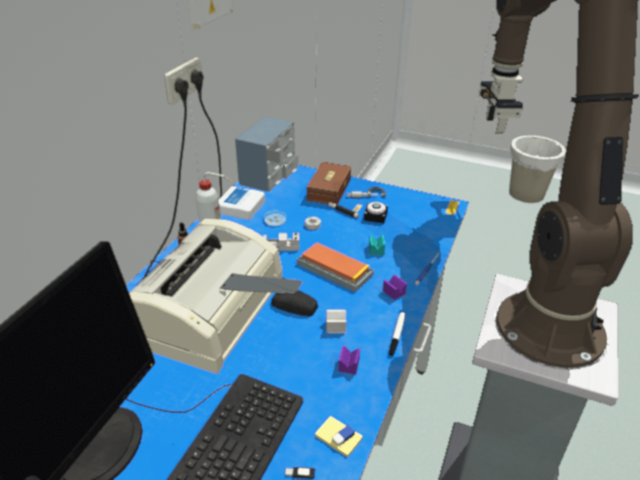

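View pics/wrist0.png

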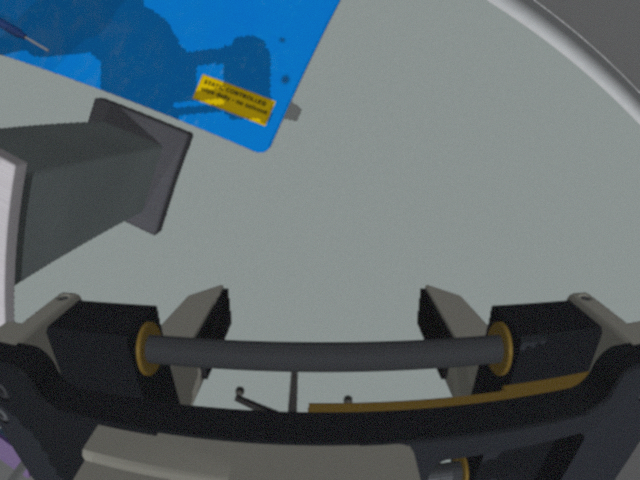

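```bash
cat > h.py <<'E'
import numpy as np, cv2
from workcell import *
def pix2w(name,u,v,z,c=None):
    c=c or get_calibration(name); M=c['world_from_camera']
    d=np.array([(u-c['cx'])/c['fx'],(v-c['cy'])/c['fy'],1.])
    if name=='wrist':
        r=np.hypot(d[0],d[1]); s=np.sin(r)/r if r>1e-9 else 1
        d=np.array([d[0]*s,d[1]*s,np.cos(r)])
    w=M[:3,:3]@d; p=M[:3,3]
    return p+w*(z-p[2])/w[2]
E
python3 - <<'E'
import cv2
im=cv2.imread('pics/top0.png')
a=cv2.resize(im[270:350,170:250],None,fx=7,fy=7,interpolation=cv2.INTER_CUBIC)
cv2.imwrite('pics/c1.png',a)
b=cv2.resize(im[215:320,240:345],None,fx=5.5,fy=5.5,interpolation=cv2.INTER_CUBIC)
cv2.imwrite('pics/c2.png',b)
b=cv2.resize(im[200:300,390:500],None,fx=5.5,fy=5.5,interpolation=cv2.INTER_CUBIC)
cv2.imwrite('pics/c3.png',b)
from h import *
for n,u,v,z in [('vb',207,304,.036),('s yellow',290,302,.034),('s plain',307,227,.034),('lens',428,272,.04),('ring',372,206,.016),('turq',356,299,.03),('purp',288,344,.03),('mouse',224,250,.03),('plug',419,230,.016),('paper',436,245,0)]:
    print(n,pix2w('top',u,v,z).round(4))
E
```

```text
vb [0.4678 0.1979 0.036 ]
s yellow [0.4695 0.0172 0.034 ]
s plain [ 0.6344 -0.0219  0.034 ]
lens [ 0.5302 -0.2856  0.04  ]
ring [ 0.6826 -0.1687  0.016 ]
turq [ 0.474  -0.1273  0.03  ]
purp [0.3788 0.0225 0.03  ]
mouse [0.5862 0.1624 0.03  ]
plug [ 0.6265 -0.2729  0.016 ]
paper [ 0.5938 -0.3128  0.    ]
```

View pics/c1.png

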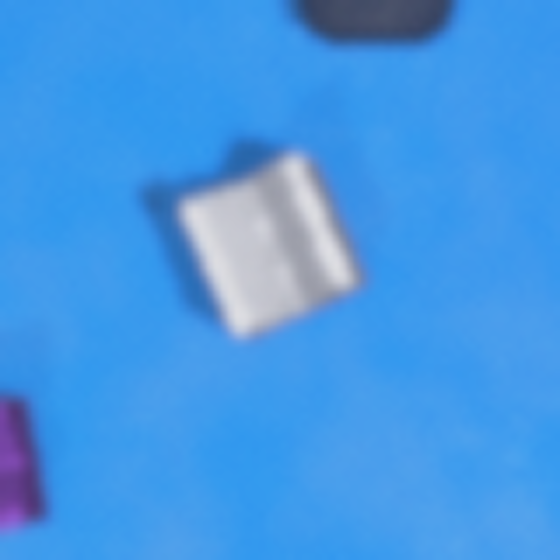

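View pics/c2.png

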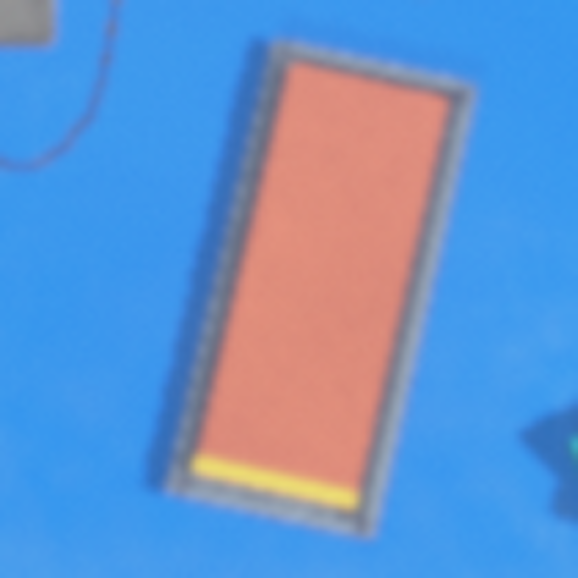

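View pics/c3.png

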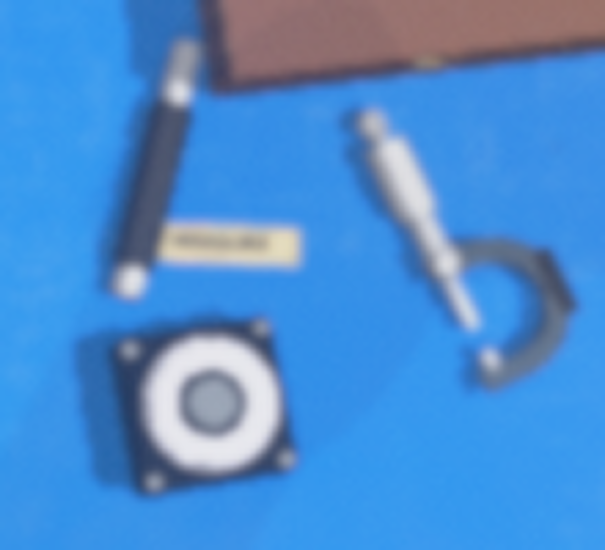

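```bash
cat > fit.py <<'E'
from h import *
from scipy.optimize import least_squares
def stone(name):
    im=cv2.imread(f'pics/{name}0.png'); hsv=cv2.cvtColor(im,cv2.COLOR_BGR2HSV)
    m=((hsv[...,0]<32)|(hsv[...,0]>172))&(hsv[...,1]>70)&(hsv[...,2]>100)
    m=m.astype(np.uint8); n,l,s,c=cv2.connectedComponentsWithStats(m)
    u,v=(298,262) if name=='top' else (335,263)
    m=(l==l[v,u]).astype(np.uint8); print(name,s[l[v,u]])
    cnt=max(cv2.findContours(m,0,1)[0],key=cv2.contourArea)[:,0]
    P=np.array([pix2w(name,a,b,.034)[:2] for a,b in cnt],np.float32)
    r=cv2.minAreaRect(P); print(r, cv2.boxPoints(r).round(4).tolist())
stone('top'); stone('side')
c=cv2.imread('pics/top0.png')
# box silhouette fit for block
def mask(name,uv):
    im=cv2.imread(f'pics/{name}0.png'); hsv=cv2.cvtColor(im,cv2.COLOR_BGR2HSV)
    m=(hsv[...,1]<75)&(hsv[...,2]>90)
    n,l,s,cc=cv2.connectedComponentsWithStats(m.astype(np.uint8)); k=l[uv[1],uv[0]]
    print(name,s[k],k); return (l==k).astype(np.uint8)
def proj(name,P):
    c=get_calibration(name); M=np.linalg.inv(c['world_from_camera']); q=(M[:3,:3]@P.T).T+M[:3,3]
    return np.c_[q[:,0]/q[:,2]*c['fx']+c['cx'],q[:,1]/q[:,2]*c['fy']+c['cy']]
def box(x,y,yaw):
    a=np.array([[i*.0225,j*.02,k] for i in(-1,1) for j in(-1,1) for k in(0,.036)])
    c,s=np.cos(yaw),np.sin(yaw); return np.c_[a[:,0]*c-a[:,1]*s+x,a[:,0]*s+a[:,1]*c+y,a[:,2]]
def cost(p,ms,ret=False):
    o=[]
    for n,m in ms.items():
        h=cv2.convexHull(proj(n,box(*p)).astype(np.float32))
        s=8; z=np.zeros_like(m)
        cv2.fillPoly(z,[np.round(h*256).astype(np.int32)],1,shift=8)
        o.append((z!=m).sum())
    return o if ret else sum(o)
from scipy.optimize import differential_evolution
ms={'top':mask('top',(205,303)),'side':mask('side',(336,318))}
for s in (ms,{'top':ms['top']},{'side':ms['side']}):
    r=differential_evolution(cost,[(.44,.5),(.17,.23),(-1.2,1.2)],args=(s,),seed=1,popsize=20,maxiter=60)
    print(r.x.round(4),np.degrees(r.x[2]).round(1),cost(r.x,s,True))
E
python3 fit.py
```

```text
top [ 275  227   46   81 2296]
((0.5473978519439697, -0.001202549785375595), (0.06613435596227646, 0.16940544545650482), 76.10563659667969) [[0.45719999074935913, -0.013000000268220901], [0.6216999888420105, -0.053599998354911804], [0.6376000046730042, 0.010599999688565731], [0.4731000065803528, 0.05119999870657921]]
side [ 302  243   67   40 1224]
((0.5432112216949463, 0.008168410509824753), (0.07769352197647095, 0.1752380132675171), 76.73399353027344) [[0.4490000009536743, -0.009499999694526196], [0.6195999979972839, -0.04969999939203262], [0.6373999714851379, 0.02590000070631504], [0.4668000042438507, 0.06610000133514404]]
top [196 292  25  26 410] 69
side [326 310  20  23 441] 47Traceback (most recent call last):
  File "fit.py", line 37, in <module>
    r=differential_evolution(cost,[(.44,.5),(.17,.23),(-1.2,1.2)],args=(s,),seed=1,popsize=20,maxiter=60)
    return fun(*args, **kwargs)
    ret = solver.solve()
    next(self)
    ~~~~^^^^^^
    energy = self.func(parameters)
    return self.f(x, *self.args)
           ~~~~~~^^^^^^^^^^^^^^^
  File "fit.py", line 29, in cost
    h=cv2.convexHull(proj(n,box(*p)).astype(np.float32))
                     ~~~~^^^^^^^^^^^
  File "fit.py", line 21, in proj
    c=get_calibration(name); M=np.linalg.inv(c['world_from_camera']); q=(M[:3,:3]@P.T).T+M[:3,3]
ValueError: time passes only in moves, steps and waits
```

```bash
sed -i "s/^def proj/CAL={n:get_calibration(n) for n in ('top','side')}\ndef proj/; s/c=get_calibration(name); M=np.linalg/c=CAL[name]; M=np.linalg/" fit.py; python3 fit.py | tail -5; python3 -c "
from workcell import *
import builtins;print(get_state()['t']); import workcell; print([k for k in dir(workcell) if k[0]!='_']); print(getattr(workcell,'grip_point_offset',None))"
```

```text
top [196 292  25  26 410] 69
side [326 310  20  23 441] 47
[0.4656 0.1964 0.3589] 20.6 [np.int64(62), np.int64(45)]
[0.4674 0.1978 0.4198] 24.1 [np.int64(53)]
[0.4657 0.1965 0.3637] 20.8 [np.int64(45)]
0.15
['IKError', 'capture', 'get_calibration', 'get_state', 'grip_point_offset', 'hand_in']
0.0188
```

Request:
drive_tool --xyz '[[0.2,0.8,0],[0.6,2.3,0],[1.2,4.6,0],[2,7.6,0],[3.2,12.2,0],[4.5,16.8,0],[5.9,22.1,0],[7.3,27.4,0],[8.8,32.8,0],[10.2,38.1,0],[11.6,43.5,0],[13,48.8,-0.5],[14.5,54.2,-1],[15.9,59.5,-2],[17.2,64.2,-3],[18.4,68.7,-3.5],[19.3,71.8,-4],[19.9,74.1,-4.5],[20.3,75.6,-4.6],[20.5,76.4,-4.6]]' --turn '[[0,0,0],[0,0,0],[0,0,0],[0,0,0],[0,0,0],[0,0,0],[0,0,0],[0,0,0],[0,0,0],[0,0,0],[0,0,0],[0,0,0],[0,0,0],[0,0,0],[0,0,0],[0,0,0],[0,0,-1],[0,0,-2],[0,0,-2.5],[0,0,-2.5]]' --gripper '[9.1,9.1,9.1,9.1,9.1,9.1,9.1,9.1,9.1,9.1,9.1,9.1,9.1,9.1,9.1,9.1,9.1,9.1,9.1,9.1]' --force 40

```text
t: 2.65
ee_pos: [0.4651, 0.1973, 0.1808]
ee_rot: [180.0, 0.0, 22.3]
wrist_force: [-0.1, 0.3, 0.3]
finger_gap: 0.0914
```

Run:
```python
from h import *
import json
c=get_calibration('wrist'); s=get_state(); im=capture('wrist')
np.savez('w1.npz',im=im,**c); cv2.imwrite('pics/w1.png',im[:,:,::-1]); print(s['ee_pos'],s['ee_rot'],s['q'].round(1))
```

```text
[0.46508442 0.19727506 0.18075476] [1.79997562e+02 7.59040047e-03 2.22894584e+01] [  -7.    19.3  -28.   108.3   10.9   55.1 -107.6]
```

View pics/w1.png

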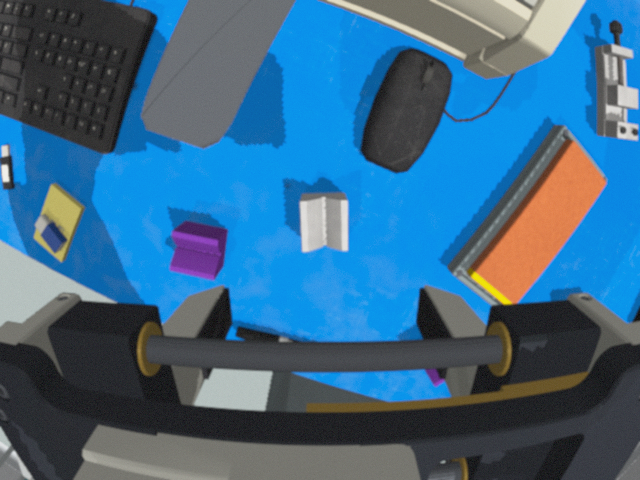

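```bash
cat > fitw.py <<'E'
from h import *
from scipy.optimize import differential_evolution
d=np.load('w1.npz'); im=d['im'][:,:,::-1].copy(); M=np.linalg.inv(d['world_from_camera']); f,cx,cy=float(d['fx']),float(d['cx']),float(d['cy'])
hsv=cv2.cvtColor(im,cv2.COLOR_BGR2HSV)
m=((hsv[...,1]<75)&(hsv[...,2]>80)).astype(np.uint8)
n,l,s,_=cv2.connectedComponentsWithStats(m); k=l[225,308]; m=(l==k).astype(np.uint8); print(s[k])
def proj(P):
    q=(M[:3,:3]@P.T).T+M[:3,3]; rr=np.hypot(q[:,0],q[:,1]); t=np.arctan2(rr,q[:,2])
    return np.c_[q[:,0]/rr*t*f+cx,q[:,1]/rr*t*f+cy]
def box(x,y,yaw):
    a=np.array([[i*.0225,j*.02,k] for i in(-1,1) for j in(-1,1) for k in(0,.036)])
    c,s=np.cos(yaw),np.sin(yaw); return np.c_[a[:,0]*c-a[:,1]*s+x,a[:,0]*s+a[:,1]*c+y,a[:,2]]
def cost(p):
    h=cv2.convexHull(proj(box(*p)).astype(np.float32)); z=np.zeros_like(m)
    cv2.fillPoly(z,[np.round(h*256).astype(np.int32)],1,shift=8); return (z!=m).sum()
r=differential_evolution(cost,[(.44,.5),(.17,.23),(0,.8)],seed=1,popsize=20,maxiter=60)
print(r.x.round(4),np.degrees(r.x[2]).round(2),r.fun)
h=cv2.convexHull(proj(box(*r.x)).astype(np.float32)); cv2.polylines(im,[h.astype(np.int32)],True,(0,0,255))
for c in [(449,272),(505,305),(566,133),(607,182)]: print(c,pix2w('wrist',*c,.034,{k:d[k] for k in d.files}).round(4))
cv2.imwrite('pics/w1f.png',cv2.resize(im[170:280,260:400],None,fx=5,fy=5))
E
python3 fitw.py
```

```text
[ 299  193   49   59 2611]
[0.4659 0.1985 0.4109] 23.54 209.0
(449, 272) [0.4688 0.0752 0.034 ]
(505, 305) [ 0.4595 -0.0008  0.034 ]
(566, 133) [0.6372 0.0234 0.034 ]
(607, 182) [ 0.6213 -0.0507  0.034 ]
```

View pics/w1f.png

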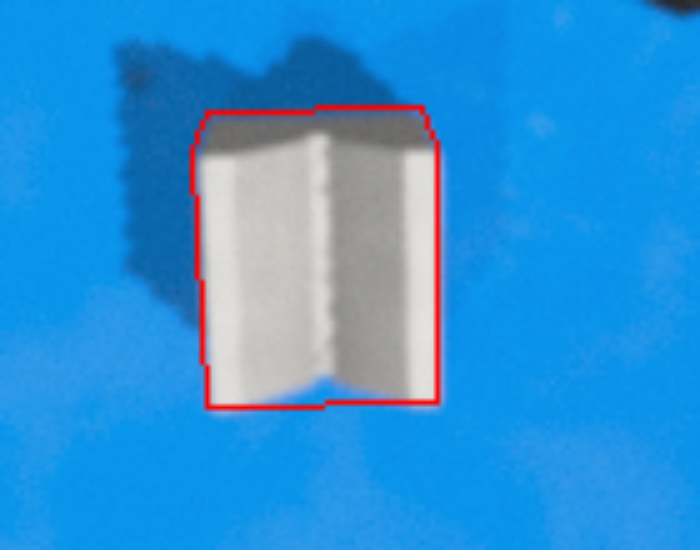

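Request:
drive_tool --xyz '[[0.1,0.1,-0.5],[0.1,0.1,-2],[0.1,0.1,-4.5],[0.1,0.1,-7.5],[0.1,0.1,-10.5],[0.1,0.1,-13],[0.1,0.1,-15],[0.1,0.1,-16.5],[0.1,0.1,-17.2],[0.1,0.1,-17.4],[0.1,0.1,-17.4],[0.1,0.1,-17.4]]' --turn '[[0,0,0.3],[0,0,0.5],[0,0,0.5],[0,0,0.5],[0,0,0.5],[0,0,0.5],[0,0,0.5],[0,0,0.5],[0,0,0.5],[0,0,0.5],[0,0,0.5],[0,0,0.5]]' --gripper '[9.1,9.1,9.1,9.1,9.1,9.1,9.1,9.1,9.1,9.1,9.1,7]' --force 40

```text
t: 4.2
ee_pos: [0.4674, 0.1973, 0.0073]
ee_rot: [180.0, -0.1, 22.7]
wrist_force: [0.8, -0.2, 0.2]
finger_gap: 0.0851
```

Run:
```python
from h import *
c=get_calibration('wrist'); s=get_state(); im=capture('wrist')
cv2.imwrite('pics/w2.png',im[:,:,::-1]); print(s['ee_pos'],s['ee_rot'],s['wrist_force'])
```

```text
[0.46736616 0.19726365 0.00728103] [ 1.79999307e+02 -5.86636777e-02  2.26729575e+01] [ 0.78105353 -0.16718752  0.2152277 ]
```

View pics/w2.png

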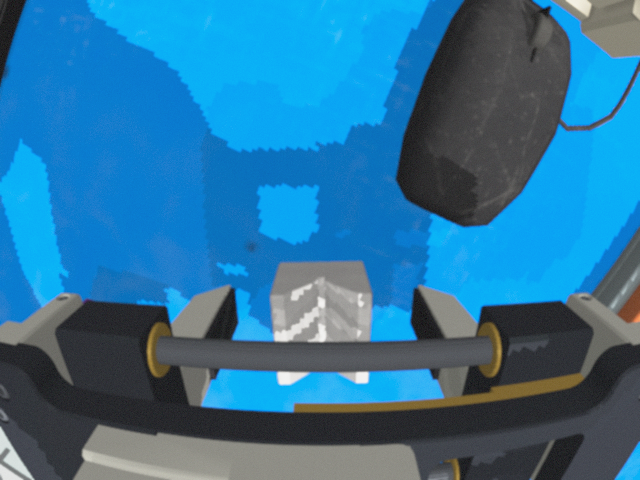

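Request:
drive_tool --xyz '[[0,0,0],[0,0,0],[0,0,0],[0,0,0],[0,0,0],[0,0,0],[0,0,0],[0,0,0]]' --turn '[[0,0,0],[0,0,0],[0,0,0],[0,0,0],[0,0,0],[0,0,0],[0,0,0],[0,0,0]]' --gripper '[6,5,4.5,4,3.5,3,3,3]' --force 40

```text
t: 5.25
ee_pos: [0.467, 0.1972, 0.0068]
ee_rot: [-180.0, -0.0, 22.7]
wrist_force: [-0.3, 1.2, 0.2]
finger_gap: 0.0397
```

Request:
drive_tool --xyz '[[0,0,0.5],[0,0,2],[0,0,4.5],[0,0,7.5],[0,-0.5,9.5],[0.3,-2,10.5],[0.7,-4,11],[1.2,-6.5,11],[1.7,-9.5,11],[2.2,-12.5,11],[2.6,-15,11],[2.9,-17,11],[3.1,-18.2,11],[3.2,-18.6,11],[3.2,-18.6,11],[3.2,-18.6,11]]' --turn '[[0,0,0],[0,0,0],[0,0,0],[0,0,0],[0,0,-1],[0,0,-4],[0,0,-8],[0,0,-13],[0,0,-19],[0,0,-25],[0,0,-30],[0,0,-34],[0,0,-36],[0,0,-36.6],[0,0,-36.6],[0,0,-36.6]]' --gripper '[3,3,3,3,3,3,3,3,3,3,3,3,3,3,3,3]' --force 40

```text
t: 7.25
ee_pos: [0.4989, 0.0121, 0.1168]
ee_rot: [-180.0, 0.0, -13.8]
wrist_force: [0.6, 0.5, -1.8]
finger_gap: 0.0398
```

Run:
```python
from h import *
c=get_calibration('wrist'); s=get_state(); im=capture('wrist')
np.savez('w3.npz',im=im,**c)
cv2.imwrite('pics/w3.png',im[:,:,::-1]); print(s['ee_pos'],s['ee_rot'],s['wrist_force'],s['q'].round(1))
cv2.imwrite('pics/t3.png',capture('top')[:,:,::-1])
cv2.imwrite('pics/s3.png',capture('side')[:,:,::-1])
```

```text
[0.49892377 0.01208293 0.11676831] [-1.79975936e+02  5.75009954e-03 -1.38172131e+01] [ 0.55062155  0.47549101 -1.83733314] [   5.    21.8  -16.   113.9    8.3   45.3 -119.6]
```

View pics/w3.png

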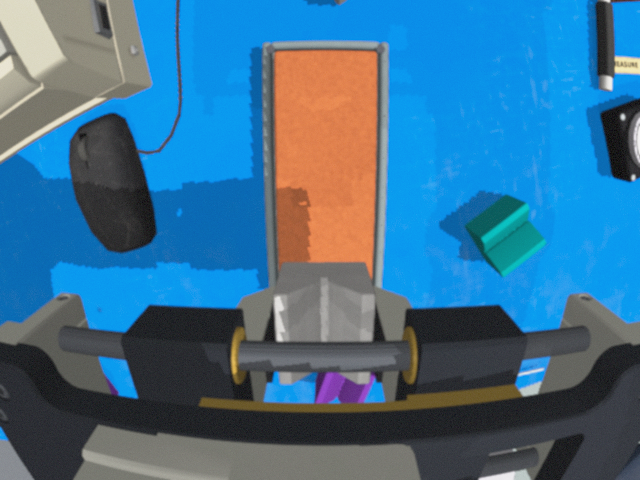

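View pics/s3.png

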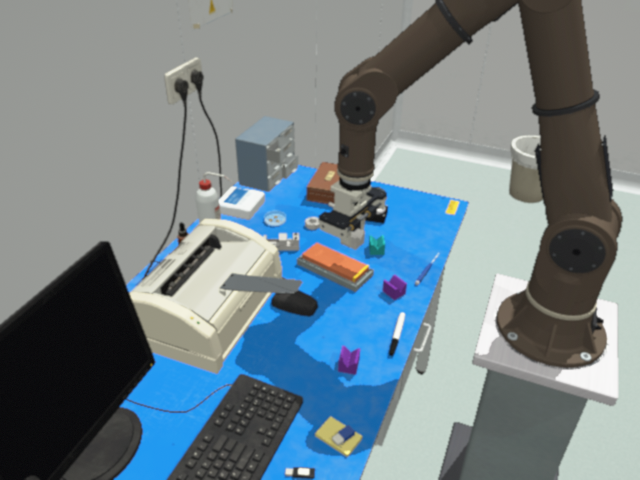

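Run:
```python
from h import *
d=np.load('w3.npz'); c={k:d[k] for k in d.files}
a=pix2w('wrist',273,50,.034,c);b=pix2w('wrist',381,49,.034,c);print(a,b,(a+b)/2)
for v in (100,150,200,250):
    im=d['im'].astype(int); row=im[v]; r=np.where((row[:,0]>row[:,2]+30)&(row[:,0]>80))[0]; r=r[(r>255)&(r<400)]; p=[pix2w('wrist',u,v,.034,c) for u in (r[0],r[-1])]; print(v,r[0],r[-1],p,(p[0]+p[1])/2)
```

```text
[0.63714706 0.01215964 0.034     ] [ 0.62156852 -0.05475836  0.034     ] [ 0.62935779 -0.02129936  0.034     ]
100 274 377 [array([0.60470687, 0.01953066, 0.034     ]), array([ 0.58909673, -0.04414327,  0.034     ])] [ 0.5969018 -0.0123063  0.034    ]
150 274 376 [array([0.57318865, 0.02773643, 0.034     ]), array([ 0.5574877 , -0.03615611,  0.034     ])] [ 0.56533818 -0.00420984  0.034     ]
200 276 375 [array([0.54090667, 0.03517068, 0.034     ]), array([ 0.52527076, -0.02843103,  0.034     ])] [0.53308872 0.00336983 0.034     ]
250 278 373 [array([0.50695915, 0.0433837 , 0.034     ]), array([ 0.49135111, -0.02001394,  0.034     ])] [0.49915513 0.01168488 0.034     ]
```

Request:
drive_tool --xyz '[[0,0,-0.5],[0,0,-1.5],[0,0,-3],[0,0,-4.5],[0,0,-5.5],[0,0,-6.2],[0,0,-6.6],[0,0,-6.8],[0,0,-6.9],[0,0,-7.0],[0,0,-7.0],[0,0,-7.0]]' --turn '[[0,0,0],[0,0,0],[0,0,0],[0,0,0],[0,0,0],[0,0,0],[0,0,0],[0,0,0],[0,0,0],[0,0,0],[0,0,0],[0,0,0]]' --gripper '[3,3,3,3,3,3,3,3,3,3,3,3]'

```text
t: 8.9
ee_pos: [0.499, 0.0111, 0.0469]
ee_rot: [-180.0, -0.0, -13.9]
wrist_force: [-0.5, -0.5, -1.6]
finger_gap: 0.0401
```

Request:
drive_tool --xyz '[[0,0,-0.15],[0,0,-0.3],[0,0,-0.4],[0,0,-0.5],[0,0,-0.6],[0,0,-0.7],[0,0,-0.8],[0,0,-0.85],[0,0,-0.85],[0,0,-0.85]]' --turn '[[0,0,0],[0,0,0],[0,0,0],[0,0,0],[0,0,0],[0,0,0],[0,0,0],[0,0,0],[0,0,0],[0,0,0]]' --gripper '[3,3,3,3,3,3,3,3,3,3]'

```text
t: 10.15
ee_pos: [0.499, 0.0111, 0.0383]
ee_rot: [180.0, -0.0, -13.9]
wrist_force: [-1.4, 0.6, 1.4]
finger_gap: 0.0397
```

Run:
```python
from h import *
s=get_state();print(s['ee_pos'],s['ee_rot'],s['wrist_force'],s['moment'],s['dq'].round(2))
```

```text
[0.49896432 0.01109203 0.03830783] [ 1.79998323e+02 -9.38843984e-04 -1.39219304e+01] [-1.36198926  0.58626752  1.37680108] [0.02816957 0.21763054 0.03193621] [-0.02  0.05  0.02  0.01  0.   -0.08 -0.02]
```

Request:
drive_tool --xyz '[[0,0,-0.05],[0,0,-0.1],[0,0,-0.15],[0,0,-0.2],[0,0,-0.2],[0,0,-0.2]]' --turn '[[0,0,0],[0,0,0],[0,0,0],[0,0,0],[0,0,0],[0,0,0]]' --gripper '[3,3,3,3,3,3]'

```text
t: 10.9
ee_pos: [0.499, 0.0111, 0.0363]
ee_rot: [180.0, -0.0, -13.9]
wrist_force: [-2.2, 0.6, 3.3]
finger_gap: 0.0396
```

Run:
```python
from h import *
s=get_state();print(s['ee_pos'],s['ee_rot'],s['wrist_force'],s['moment'],s['dq'].round(2))
c=get_calibration('wrist');  im=capture('wrist')
cv2.imwrite('pics/w4.png',im[:,:,::-1]); im=capture('side'); cv2.imwrite('pics/s4.png',cv2.resize(im[180:320,270:420,::-1],None,fx=5,fy=4,interpolation=2)); print(get_state()['wrist_force'])
```

```text
[0.49899108 0.01108985 0.03627138] [ 1.79997743e+02 -8.87939803e-04 -1.39197705e+01] [-2.18618544  0.55790424  3.29057421] [ 0.02123542  0.41083931 -0.05723028] [-0.03 -0.13 -0.04  0.04 -0.02 -0.01 -0.11]
[-1.20428968 -0.2062878   3.43291366]
```

View pics/w4.png

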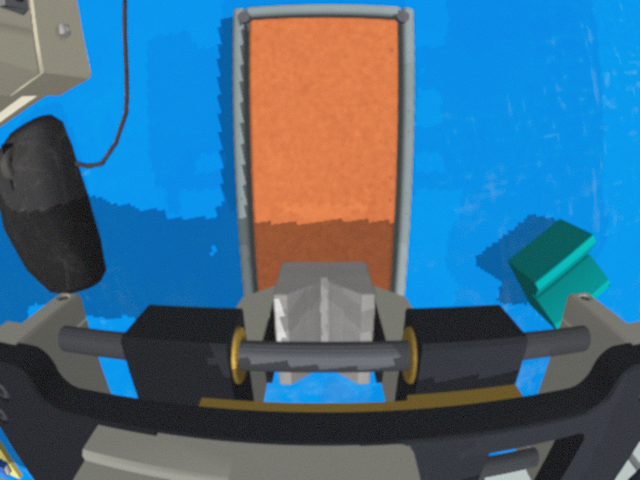

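View pics/s4.png

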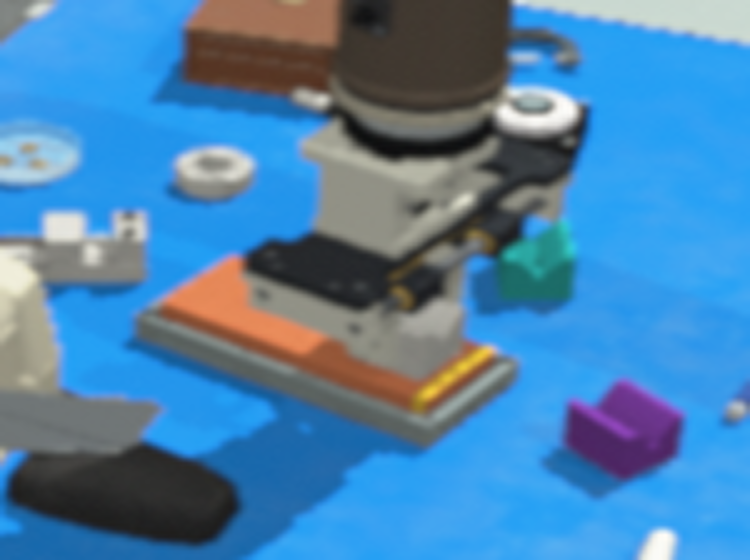

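Request:
drive_tool --xyz '[[0.2,-0.05,0],[0.5,-0.12,0],[1.0,-0.25,0],[1.5,-0.37,0],[2.0,-0.5,0],[2.6,-0.64,0],[3.2,-0.79,0],[3.8,-0.94,0],[4.4,-1.09,0],[5.0,-1.24,0],[5.6,-1.39,0],[6.2,-1.53,0],[6.8,-1.68,0],[7.4,-1.83,0],[8.0,-1.98,0],[8.6,-2.13,0],[9.1,-2.25,0],[9.5,-2.35,0],[9.7,-2.4,0],[9.7,-2.4,0]]' --turn '[[0,0,0],[0,0,0],[0,0,0],[0,0,0],[0,0,0],[0,0,0],[0,0,0],[0,0,0],[0,0,0],[0,0,0],[0,0,0],[0,0,0],[0,0,0],[0,0,0],[0,0,0],[0,0,0],[0,0,0],[0,0,0],[0,0,0],[0,0,0]]' --gripper '[3,3,3,3,3,3,3,3,3,3,3,3,3,3,3,3,3,3,3,3]'

```text
t: 13.5
ee_pos: [0.5964, -0.013, 0.0363]
ee_rot: [-180.0, -0.0, -13.9]
wrist_force: [-2.6, 0.6, 4.7]
finger_gap: 0.0396
```

Run:
```python
from h import *
im=capture('side'); cv2.imwrite('pics/s5.png',cv2.resize(im[180:320,270:420,::-1],None,fx=5,fy=4,interpolation=2)); 
s=get_state();print(s['ee_pos'],s['ee_rot'],s['wrist_force'],s['moment'])
im=capture('wrist'); cv2.imwrite('pics/w5.png',im[:,:,::-1])
s=get_state();print(s['wrist_force'],s['moment'])
```

```text
[ 0.59635287 -0.01301393  0.03637   ] [-1.79994957e+02 -4.37360152e-02 -1.39267780e+01] [-2.72071288  0.91602341  3.43227014] [ 0.07449496  0.41415053 -0.01288485]
[-1.75337307  0.44832274  3.77548711] [ 0.10395547  0.35324762 -0.02759238]
```

View pics/s5.png

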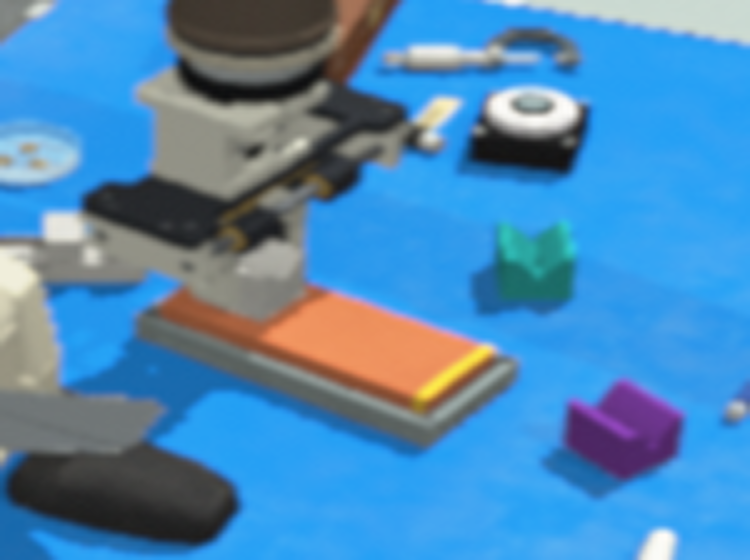

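View pics/w5.png

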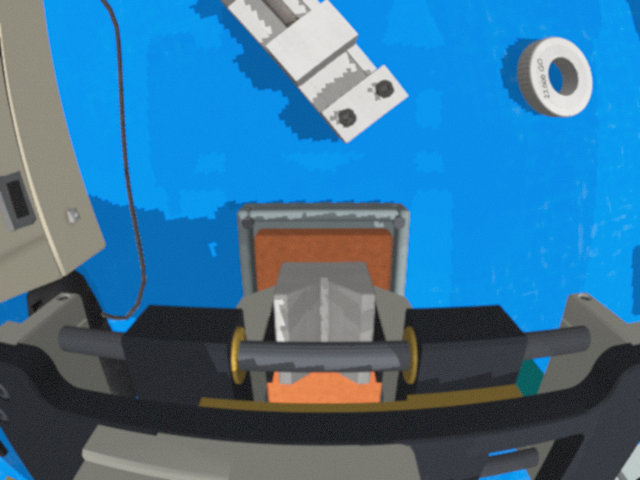

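Request:
drive_tool --xyz '[[0,0,0.5],[0,0,2],[0,0,4.5],[0,0,7.5],[0,0,10.5],[0,0,13],[-0.1,-0.5,14.5],[-0.5,-2,15],[-1,-4.2,15],[-1.7,-7,15],[-2.4,-10,15],[-3.2,-13,15],[-3.9,-16,15],[-4.6,-19,15],[-5.3,-22,15],[-5.9,-24.5,15],[-6.4,-26.2,15],[-6.7,-27.1,15],[-6.7,-27.3,15],[-6.7,-27.3,15]]' --turn '[[0,0,0],[0,0,0],[0,0,0],[0,0,0],[0,0,0],[0,0,0],[0,0,0],[0,0,0],[0,0,0],[0,0,0],[0,0,0],[0,0,0],[0,0,0],[0,0,0],[0,0,0],[0,0,0],[0,0,0],[0,0,0],[0,0,0],[0,0,0]]' --gripper '[3,3,3,3,3,3,3,3,3,3,3,3,3,3,3,3,3,3,3,3]'

```text
t: 16.1
ee_pos: [0.5293, -0.285, 0.1862]
ee_rot: [-180.0, -0.0, -13.9]
wrist_force: [-0.4, 0.1, -2.6]
finger_gap: 0.04
```

Run:
```python
from h import *
s=get_state();print(s['ee_pos'],s['ee_rot'],s['wrist_force'],s['moment'])
im=capture('side'); cv2.imwrite('pics/s6.png',cv2.resize(im[100:280,270:480,::-1],None,fx=3.5,fy=3.2,interpolation=2)); 
c=get_calibration('wrist'); im=capture('wrist'); np.savez('w6.npz',im=im,**c); cv2.imwrite('pics/w6.png',im[:,:,::-1])
im=cv2.imread('pics/top0.png')
for u,v in ((428,272),(428.5,273.1)): print(pix2w('top',u,v,.04))
```

```text
[ 0.52933868 -0.28497444  0.18621783] [-1.79969025e+02 -1.07888596e-04 -1.38539948e+01] [-0.37605987  0.1408366  -2.64537313] [ 0.08745572  0.02290652 -0.00921369]
[ 0.53023354 -0.28559672  0.04      ]
[ 0.52780945 -0.2866054   0.04      ]
```

View pics/s6.png

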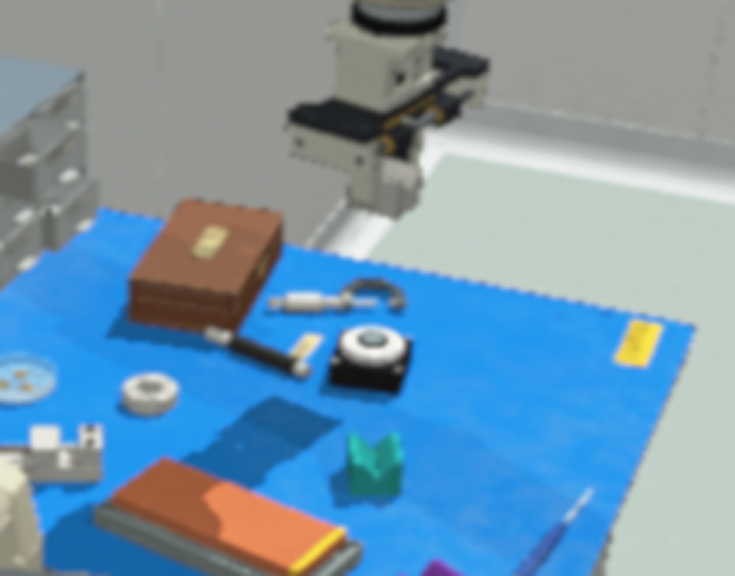

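View pics/w6.png

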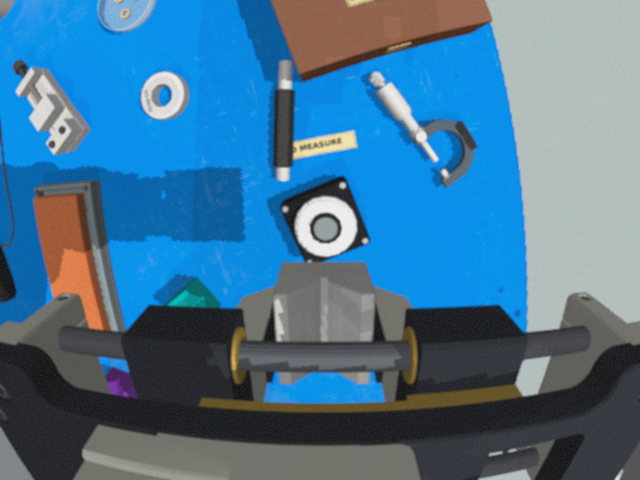

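Run:
```python
from h import *
d=np.load('w6.npz'); c={k:d[k] for k in d.files}
print(pix2w('wrist',325,228,.04,c)); print(pix2w('side',270+373/3.5,100+337/3.2,.04))
```

```text
[ 0.52778507 -0.28448367  0.04      ]
[ 0.52577726 -0.28735003  0.04      ]
```

Request:
drive_tool --xyz '[[0,0,-0.3],[-0.1,0,-1],[-0.1,0,-1.9],[-0.1,0,-2.8],[-0.1,0,-3.5],[-0.1,0,-3.8],[-0.1,0,-3.9],[-0.1,0,-3.9],[-0.1,0,-3.9],[-0.1,0,-3.9],[-0.1,0,-3.9],[-0.1,0,-3.9]]' --turn '[[0,0,0],[0,0,0],[0,0,0],[0,0,0],[0,0,0],[0,0,0],[0,0,0],[0,0,0],[0,0,0],[0,0,0],[0,0,0],[0,0,0]]' --gripper '[3,3,3,3,3,3,3,3,3,3,3,3]'

```text
t: 17.7
ee_pos: [0.528, -0.2859, 0.1473]
ee_rot: [180.0, -0.0, -13.9]
wrist_force: [-0.5, -0.8, -2.1]
finger_gap: 0.0398
```

Run:
```python
from h import *
s=get_state();print(s['ee_pos'],s['ee_rot'],s['wrist_force'],s['dq'].round(2),s['finger_gap'])
im=capture('side'); cv2.imwrite('pics/s7.png',cv2.resize(im[100:280,270:480,::-1],None,fx=3.5,fy=3.2,interpolation=2)); 
im=capture('top'); cv2.imwrite('pics/t7.png',im[:,:,::-1])
```

```text
[ 0.52800391 -0.2859401   0.14730406] [ 1.79996143e+02 -6.65436090e-03 -1.39235619e+01] [-0.49981036 -0.75567956 -2.13648267] [ 0.    0.03 -0.12  0.01 -0.04 -0.03 -0.06] 0.039826948440313564
```

View pics/s7.png

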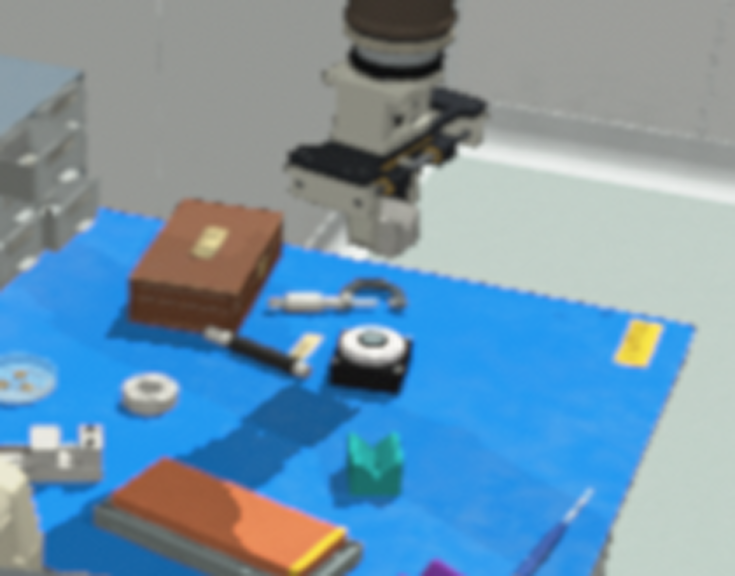

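View pics/t7.png

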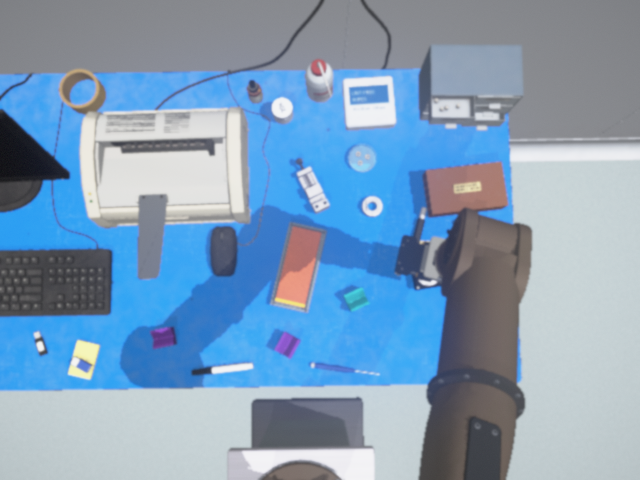

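```bash
python3 -c "
from workcell import *
print(hand_in())"
```

```text
the job is handed in; nothing more can be done
None
```

I picked up the steel V-block and drew it 10 cm along the middle of the stone in one stroke, from the yellow end to the plain end. I then lifted it clear and handed in at about 17.8 s of the 53 s, still gripping it over the camera lens.

**Pressing:** the wrist force gave about 5 N on the stone, which means it sank about 3.3–3.6 mm. The tool height gave about 4.5 mm instead. Both are inside the 2 to 9.5 mm limits, but I did not resolve the difference. I read these values only at the two ends of the stroke, so what happened between them was not sampled.

**Final pose:**
- **Position:** the tool was at (0.528, −0.286, 0.147). The three views put the lens at x 0.526 to 0.530 and y −0.284 to −0.287, so they differ by about 4 mm, against the 20 mm limit.
- **Height:** the underside is about 10 cm above the lens.
- **Level and grip:** the tool is vertical to within 0.1°, the fingers are 39.8 mm apart on the 40 mm block, and the arm is at rest.

**Other things on the desk:** in the last top and side pictures they look unmoved. The arm partly covers the plug gauge and micrometer from above, and the side view shows both in place.

Handing in reports no verdict.

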